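Buff the badges of a bowed display riser in its floating jig

TASK

Take the felt buffer by its handle out of its holder and buff the three brass badges of the bowed steel riser in one unbroken stroke from the robot's left badge over the middle one to the right one, staying at least two seconds on each, pressing with a steady 5 N or so all the way and never lifting off in between. The riser floats on springs and its carriage rolls away under the pad: go along with it so that the carriage never runs near its end blocks, touch the riser and carriage with the felt only and leave everything else alone. The program finishes while holding: the buffer still gripped and pressed on the right badge, everything come to rest.

Things in the scene. Friction and masses are not known exactly. Their poses are not given: they have to be found in the camera images.
- jig: Fixed grey jig base: plate 130 (x) x 590 (y), two rails along its y axis, end blocks 45 high. Origin: middle of its underside, on the table. Its y axis (along the rails) points to the robot's left, within 0.2 rad. At rest the carriage is centred on the base; it can run 150 either way to its stops.
- carriage: Aluminium carriage, 105 x 220 x 22, carrying the riser. Origin: middle of its underside, 38 above the table. Mass 3.0 kg nominal (0.75 to 1.3 times), plus the riser's 1.2 kg. Rolls along the jig's y almost without friction; springs pull it to the middle with 30 N/m, damping 12 N s/m (moderately damped swing, about 2.8 s).
- riser: Bowed steel strip on the carriage, 75 wide (x), 260 long (y), top face an arc of radius 300 in y-z, height sqrt(300^2 - y^2) - 300. Origin: crown of the top face, 155 above table at rest, axes as the jig's. Vertical springs 200 N/m (5 N sinks it 25; stop at 55), damping 10 N s/m, mass 1.2 kg, no tilt. Pressing on a slope pushes the carriage sideways; a sliding pad drags it.
- badge_left (a point): Centre, on the top face, of the flush round brass badge (26 across) nearest the robot's left, at y = +80 in the riser's frame. Axes as the riser's.
- badge_mid (a point): Centre of the same kind of flush brass badge at the crown, y = 0 in the riser's frame.
- badge_right (a point): Centre of the same kind of flush brass badge nearest the robot's right, at y = -80 in the riser's frame.
- buffer: Loose hand buffer upright in its holder: felt ball end of radius 22 below, collar 66 across from 40 to 48 above the origin, square wooden handle 26 x 26 from 48 to 130, its faces square to x and y. 0.18 kg. Origin: lowest point of the ball, 6 above the table at rest; z up the handle. Felt friction about 0.15 (0.75 to 1.25 times).
- ball (a point): Centre of the buffer's felt ball, 22 above the buffer's origin. Pressed on the riser it lies on an arc of radius 322 about the bow's centre of curvature; on the left or right badge it is at about y = +86 or -86 in the riser's frame.
- holder: Fixed black ring, 74 across, hole 52, 46 high, in which the buffer stands with its collar on the rim. Origin: centre of its underside. It stands on the robot's left or right, between robot and jig.
- mug: Bystander, to be left alone: white mug, 95 high, 80 across. Origin: centre of its underside.
- tumbler: Bystander, to be left alone: green bottle-shaped tumbler, 170 high, 72 across. Origin: centre of its underside.
- flask: Bystander, to be left alone: steel flask with white cap, 190 high, 66 across. Origin: centre of its underside.
- bowl: Bystander, to be left alone: white bowl, 50 high, 120 across. Origin: centre of its underside.
- tin: Bystander, to be left alone: flat aluminium tin, 70 across, 35 high. Origin: centre of its underside.
There are look-alikes about, which are no part of the job. Leave any blue look-alike of the buffer alone.

How it is judged (in metres and radians):
On the way, in this order (a step that is already met when the one before it is completed fails the run):
1. felt pressed on the left badge with 2.5 to 8 N for 1.8 s (y of ball in the frame of riser between 0.066 and 0.106 m and x of ball in the frame of riser between -0.025 and 0.025 m and contact force between buffer and riser between 2.5 and 8 N), for 1.8 s.
2. felt pressed on the middle badge with 2.5 to 8 N for 1.8 s (y of ball in the frame of riser between -0.02 and 0.02 m and x of ball in the frame of riser between -0.025 and 0.025 m and contact force between buffer and riser between 2.5 and 8 N), for 1.8 s.
3. felt pressed on the right badge with 2.5 to 8 N for 1.8 s (y of ball in the frame of riser between -0.106 and -0.066 m and x of ball in the frame of riser between -0.025 and 0.025 m and contact force between buffer and riser between 2.5 and 8 N), for 1.8 s.
At the end, for the whole second after the job is handed in: The gripped buffer's felt is pressed on the right badge (ball centre within 24 mm of its place along the riser, 25 mm across) with 2.2 to 8.3 N, riser and buffer slower than 0.03 m/s (y of ball in the frame of riser between -0.11 and -0.062 m and x of ball in the frame of riser between -0.025 and 0.025 m and contact force between buffer and riser between 2.2 and 8.3 N and linear speed of each of riser, buffer below 0.03 m/s and contact force between the fingers and buffer above 3 N); the arm keeps its last pose, push and grip.
It fails at once if felt off the riser (under 0.8 N) while over its middle part (within 55 mm of the crown, less than 25 mm above the face) (y of ball in the frame of riser between -0.055 and 0.055 m and x of ball in the frame of riser between -0.037 and 0.037 m and z of ball in the frame of riser between 0 and 0.045 m and contact force between buffer and riser below 0.8 N).
It fails at once if riser pressed with more than 12 N (contact force between buffer and riser above 12 N).
It fails at once if carriage within 10 mm of its end stops (y of carriage in the frame of jig above 0.14 m or y of carriage in the frame of jig below -0.14 m).
It fails at once if riser or carriage touched with the robot itself (contact force between any of the arm, the fingers and carriage above 0.5 N).
It fails at once if a bystander moved by more than 30 mm (distance of any of mug, tumbler, flask, bowl, tin from where it was at the start of the episode above 0.03 m).
It also fails if it takes over 72 s, if anything falls off the work surface, if the arm or the gripper's body presses on something with over 40 N, if the wrist force passes 120 N, or if a joint passes its speed limit or range.

ROBOT

A 6-joint arm with a two-finger parallel gripper is mounted at the origin on the work surface. World frame = base frame: x ahead of the robot, y to its left, z up, the work surface at z = 0. Lengths are in m, angles in degrees, forces in N, time in s.
With the tool pointing down it reaches from about 0.275 to 0.875 m from the base axis. Payload 12.5 kg.
Tool frame: the origin (TCP) lies at the centre of the arm's flange, where the gripper is bolted on; the fingertips stand 173 mm ahead of it and the grasp point (between the pads) lies 155 mm ahead of it (ctrl.grip_point_offset is the distance from the TCP to the grasp point, in m); z points along the fingers, y is the line along which they close (so a half turn about z gives the same grasp; the last joint's range is limited). The gripper opens to 85 mm and grips with 20 to 120 N. Pads are 22 mm wide; open, the fingers measure 114 mm over their backs; the gripper's body (76 mm by 85 mm) begins 54 mm behind the grasp point. The pads swing forward as they close: fully open they stand 13 mm farther back than shut.
Start: joints at [-73.946, 20.094, 94.641, -0, 65.266, -4.847], TCP at [0.196, -0.514, 0.405] pointing down, gripper open.
Joint ranges: [-157.81, 157.81], [-45, 120.19], [0.68, 151.7], [-89.99, 269.99], [4.06, 180], [-164.3, 164.3]. Speed limits (degrees/s): [127.2, 127.2, 159.86, 180, 180, 180].

INTERFACE

Orientations are given as a 3x3 rotation matrix whose columns are the frame's x, y, z axes.
In Python, from workcell import ctrl, cams, search_frame, silhouettes, mark_of gives the robot as it stands.
- The arm moves only by the tool apply_moves, never from a script. Its argument "targets" is a list of rows, each a list of 3 entries, a list of its own where there are three numbers: the closure, from 0 (fully open) to 1 (shut), then the shift along the tool's x, y, z each as a share of 200 mm, from -1 to 1, then the turn, a rotation vector about the tool's x, y, z each as a share of 2 rad, from -1 to 1. In form: [[fingers, [tx, ty, tz], [wx, wy, wz]], ...]. A call has 1 to 8 rows; each row shifts and turns the commanded pose from where the row before left it, along the tool's axes as they then stand; what a row does not reach is not made up. A row lasts 1/12 s, in which the tool goes at most 41.7 mm and 7.16 degrees, less where a joint would pass 70% of its speed; a pose out of reach is approached as far as the arm can. A call with a number of a shift or a turn outside -1 to 1 is refused whole. A call with a gripper value outside its range is refused whole. The fingers move at their own pace and stop on an object; "force" is the grip in N (left out, the last holds). Time passes only in rows, so rows that do not move let the fingers close. It gives the time, the measured TCP pose, the force, the opening and the grip force at its end, in the units of the state.
- ctrl.sense(): the state, without advancing time (a new reading comes with each control period).
- cams.read_camera(name): name is "scene" or "top" or "wrist"; returns the picture (400x640x3 uint8, blue, green, red); there is no depth.
- cams.camera_info(name): a dict with "mtx" (3x3 intrinsics, pixels), "rvec" (rotation vector, rad) and "tvec" (3), from world to camera coordinates, as OpenCV has them; the wrist camera has in their place "T_tool_cam" (4x4, takes a point from camera to tool coordinates, whose origin is the TCP and whose axes are the flange's). Camera axes: x right, y down, z forward; pixel columns grow to the right and rows downward; lengths in m; the calibration is good to about 2 mm. A picture is of the moment at which its call begins: read the wrist's pose just before it. camera_info takes no time and is no camera call.
- ctrl.job_done(): hands the job in; it is judged then, once.
Trained networks look in the newest picture that a camera, given by its name, has taken for a name from the list of things; names that differ only in an ending like _2 or _b are one class to them, and where a whole thing is asked for, a point or a joint stands for the part that bears it (a point fixed in the world has none). Each returns a list of dicts, best first, with "p" (0 to 1); they miss things now and then, are a little off and sometimes report something else, mostly with a low value. They report only what shows in the picture. A call takes as long as a camera call. They do not tell look-alikes from the thing itself.
- search_frame(camera, target): "point" ([x, y, z] in m, in the coordinates of the camera as it stood for that picture, good to about 4 mm: the middle of the surface that is visible of it).
- silhouettes(camera, target): "region" (400x640 bool, what is visible of it).
- mark_of(camera, target): "point" ([x, y, z] in m, in the coordinates of the camera as it stood for that picture, good to about 4 mm: a listed point, or the origin of a listed thing).
The state is a dict: "t": time; "joint_positions": joint angles; "dq": joint speeds; "joint_efforts": joint torques, N m; "position": TCP position; "tcp_rot": TCP orientation; "force": force on the tool from outside, world axes, zero at the start; "ft_torque": the same for the moment, N m; "opening": finger opening in m; "grip_force": force on a finger pad.
Only numpy, scipy, OpenCV 4.12 (cv2) and the standard library are available. Lean on these libraries where they do the work, as an engineer would, in place of code of your own. Each camera call takes 0.05 s, during which the arm holds its last target. There are 200 camera calls.

## Working session

There is one attempt and no reset: what is moved stays moved. The work goes in short steps, Python scripts to look and compute and a tool call to move; the robot and the scene stay as the last step left them, time stands still between calls to the robot, and variables do not carry over. Pictures are saved under pics/ and viewed, at most 10 in all, crops included, and the job is handed in when it is done.

Besides the shell and the picture viewer there is one more tool, called after "Emit:" in YAML: its name, and indented under it one key for each argument. apply_moves: Moves the arm, as the interface text tells. Its arguments: {"type":"object","properties":{"targets":{"type":"array"},"force":{"type":"number"}},"required":["targets"]}

```bash
mkdir -p pics; ls
cat > h.py <<'E'
import numpy as np, cv2
from workcell import ctrl, cams, search_frame, silhouettes, mark_of
def ext(name):
    i=cams.camera_info(name)
    if 'rvec' in i:
        R=cv2.Rodrigues(np.array(i['rvec'],float))[0]; t=np.array(i['tvec'],float).ravel()
        return R.T, -R.T@t
    s=ctrl.sense(); T=np.array(i['T_tool_cam']); Rt=np.array(s['tcp_rot']); p=np.array(s['position'])
    return Rt@T[:3,:3], Rt@T[:3,3]+p
def world(name,pt):
    R,c=ext(name); return R@np.array(pt,float)+c
def pix(name,pw):
    R,c=ext(name); q=R.T@(np.array(pw)-c); u=np.array(cams.camera_info(name)['mtx'])@q; return u[:2]/u[2]
E
python3 - <<'E'
from h import *
a=cams.read_camera('scene');b=cams.read_camera('top')
cv2.imwrite('pics/a.png',np.vstack([a,b])[:, :] if 0 else a);cv2.imwrite('pics/b.png',b)
print(ctrl.sense())
for c in('scene','top'):
  for n in ('badge_left','badge_mid','badge_right','ball','buffer','holder','jig','carriage','riser','mug','tumbler','flask','bowl','tin'):
    for d in mark_of(c,n)[:3]:
      if d['p']>.2: w=world(c,d['point']);print(c,n,round(d['p'],2),w.round(3),pix(c,w).round())
E
```

```text
pics
{'t': 0.1, 'joint_positions': array([-7.39456897e+01,  2.01200589e+01,  9.46719206e+01,  1.45115960e-03,
        6.52661772e+01, -4.84667524e+00]), 'dq': array([-0.08828666,  0.02889155, -0.02675442,  0.07980719,  0.07047444,
       -0.00996951]), 'joint_efforts': array([-1.11730046e-04, -5.06834543e+01, -2.91874284e+01, -1.20621985e-04,
        2.60143759e-03,  2.42774121e-05]), 'position': array([ 0.19621405, -0.513688  ,  0.4042326 ]), 'tcp_rot': array([[ 9.34202137e-01,  3.56744027e-01, -2.58597020e-04],
       [ 3.56744104e-01, -9.34201627e-01,  9.81801843e-04],
       [ 1.08670186e-04, -1.00945434e-03, -9.99999485e-01]]), 'force': array([0.8232225 , 1.08001894, 0.45763099]), 'ft_torque': array([ 0.06184372,  0.00317336, -0.00302544]), 'grip_force': 0.0, 'opening': 0.08501380337075211}
scene badge_left 0.86 [0.533 0.057 0.147] [318. 183.]
scene badge_mid 0.77 [ 0.539 -0.02   0.152] [300. 195.]
scene badge_mid 0.71 [0.422 0.398 0.005] [367. 148.]
scene badge_right 0.58 [ 0.542 -0.101  0.145] [280. 211.]
scene ball 0.88 [ 0.38  -0.183  0.03 ] [232. 214.]
scene ball 0.68 [ 0.3
[... 907 characters left out ...]
216.]
top ball 0.84 [ 0.374 -0.062  0.024] [333. 267.]
top ball 0.82 [ 0.38  -0.18   0.028] [368. 265.]
top buffer 0.86 [ 0.379 -0.185  0.007] [369. 265.]
top buffer 0.6 [ 0.371 -0.059 -0.002] [332. 267.]
top holder 0.66 [ 0.378 -0.186 -0.004] [368. 266.]
top jig 0.65 [ 0.542 -0.026  0.   ] [322. 218.]
top carriage 0.6 [ 0.541 -0.03   0.038] [323. 218.]
top riser 0.88 [ 0.537 -0.025  0.15 ] [322. 217.]
top mug 0.81 [ 0.406  0.186 -0.004] [260. 257.]
top tumbler 0.75 [ 0.749  0.099 -0.001] [287. 158.]
top flask 0.84 [ 0.751 -0.155 -0.003] [360. 158.]
top bowl 0.69 [ 0.423  0.396 -0.003] [200. 251.]
top tin 0.93 [ 0.401 -0.425 -0.004] [438. 259.]
top tin 0.67 [ 0.539 -0.027 -0.001] [322. 218.]
```

Run:
```python
from h import *
a=cv2.imread('pics/a.png');b=cv2.imread('pics/b.png')
cv2.imwrite('pics/c.png',np.vstack([cv2.resize(a[130:280,180:380],(800,600))[:600],])) 
cv2.imwrite('pics/d.png',cv2.resize(b[140:300,180:460],(800,457),interpolation=cv2.INTER_CUBIC))
L=np.array([.533,.053,.144]);Rr=np.array([.5425,-.1045,.143]);d=L-Rr;print(np.degrees(np.arctan2(-d[0],d[1])))
```

```text
3.45175390822205
```

View pics/c.png

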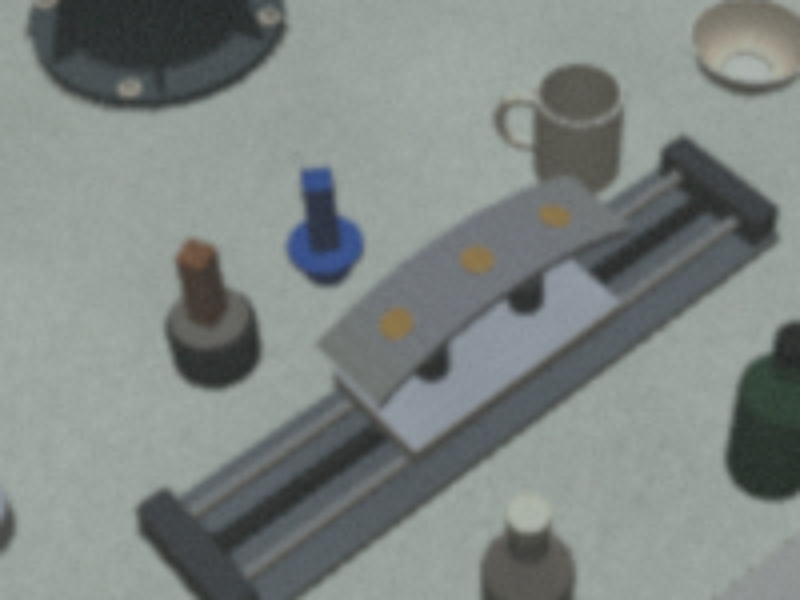

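View pics/d.png

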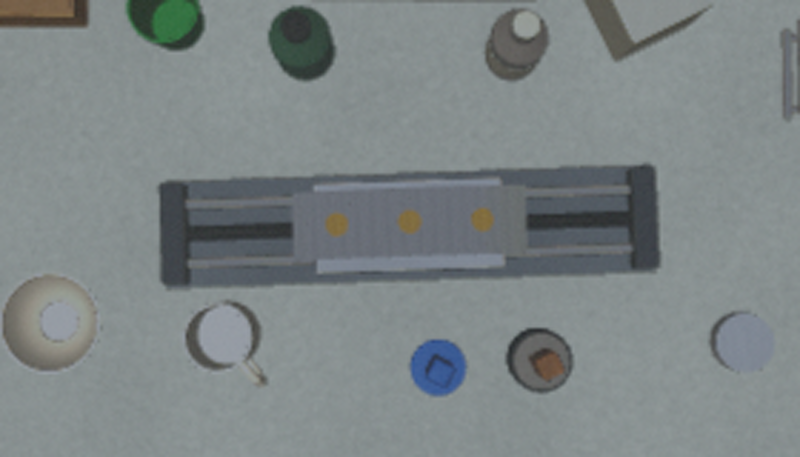

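Looking at the crops: the wooden-handled buffer stands in the black/grey holder at scene (233,218), top (369,265). The blue look-alike is at scene (260,197), top (333,267). The wooden one fits because it has a wooden handle and stands in the holder. I'll confirm it with a wrist close-up.

Emit:
apply_moves:
  targets:
    - [0,[0.12,-0.1,0],[0,0,0]]
    - [0,[0.12,-0.1,0],[0,0,0]]
    - [0,[0.12,-0.1,0],[0,0,0]]
    - [0,[0.12,-0.1,0],[0,0,0]]
    - [0,[0.12,-0.1,0],[0,0,0]]
    - [0,[0.12,-0.1,0],[0,0,0]]
  force: 60

```text
t: 2.0
position: [0.2884, -0.349, 0.4048]
tcp_rot: [[0.934, 0.356, 0.0], [0.356, -0.934, -0.0], [0.0, 0.0, -1.0]]
force: [0.7, -0.5, 0.5]
opening: 0.0855
grip_force: 0.0
```

Emit:
apply_moves:
  targets:
    - [0,[0.12,-0.1,0],[0,0,0]]
    - [0,[0.12,-0.1,0],[0,0,0]]
    - [0,[0.12,-0.1,0],[0,0,0]]
    - [0,[0.12,-0.1,0],[0,0,0]]
    - [0,[0.12,-0.1,0],[0,0,0]]
    - [0,[0,0,0],[0,0,0]]
    - [0,[0,0,0],[0,0,0]]

```text
t: 2.58
position: [0.3648, -0.2131, 0.4049]
tcp_rot: [[0.933, 0.359, 0.0], [0.359, -0.933, -0.0], [0.0, 0.0, -1.0]]
force: [0.3, -0.9, -1.1]
opening: 0.0852
grip_force: 0.0
```

Run:
```python
from h import *
a=cams.read_camera('wrist');print(np.array(cams.camera_info('wrist')['T_tool_cam']).round(3))
s=ctrl.sense();print(s['position'],s['tcp_rot'].round(3),s['force'],s['t'])
for n in ('buffer','ball','holder'):
  for d in mark_of('wrist',n)[:3]:
    w=world('wrist',d['point']);print(n,round(d['p'],2),w.round(3),pix('wrist',w).round())
cv2.imwrite('pics/w1.png',a)
```

```text
[[-0.    -0.946 -0.323  0.084]
 [ 1.     0.    -0.001  0.001]
 [ 0.001 -0.323  0.946  0.031]
 [ 0.     0.     0.     1.   ]]
[ 0.36447949 -0.2139574   0.40478802] [[ 0.934  0.358  0.   ]
 [ 0.358 -0.934 -0.   ]
 [-0.     0.    -1.   ]] [-0.5531026  -0.44429128  0.40473335] 2.6333
buffer 0.85 [ 0.375 -0.061  0.001] [183. 105.]
buffer 0.74 [ 0.383 -0.181  0.009] [294. 140.]
ball 0.85 [ 0.382 -0.181  0.03 ] [292. 145.]
ball 0.74 [ 0.374 -0.06   0.021] [175. 106.]
```

View pics/w1.png

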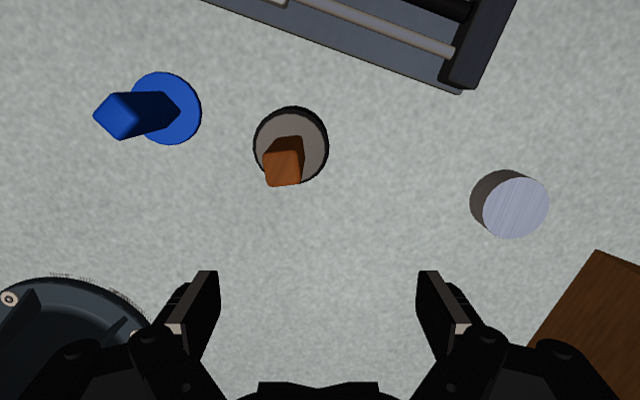

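The wrist picture shows the wooden buffer in its holder at (290,145), its handle top at about (283,168), and the blue one at (150,108). Next I'll get the handle yaw from the top face, and the jig yaw from the top view.

Run:
```python
from h import *
a=cv2.imread('pics/w1.png')
def unp(cam,uv,z):
    R,c=ext(cam);K=np.array(cams.camera_info(cam)['mtx']);r=R@np.linalg.inv(K)@np.array([*uv,1.]);return c+r*(z-c[2])/r[2]
crop=cv2.resize(a[125:200,245:345],(800,600),interpolation=cv2.INTER_CUBIC);cv2.imwrite('pics/w2.png',crop)
h=cv2.cvtColor(a,cv2.COLOR_BGR2HSV)
m=(a[:,:,2].astype(int)-a[:,:,0]>60).astype(np.uint8);m[:120]=0;m[200:]=0;m[:,:240]=0;m[:,345:]=0
print(m.sum());ys,xs=np.nonzero(m)
P=np.array([unp('wrist',(x,y),.136)[:2] for x,y in zip(xs,ys)],np.float32)
r=cv2.minAreaRect(P*1000);print(r)
# handle in the model: best yaw by projecting the top-face at candidates
b=cv2.imread('pics/b.png')
for n in ('jig',):
    s=silhouettes('top',n)
    print([(d['p'],d['region'].sum()) for d in s])
    ys,xs=np.nonzero(s[0]['region']);Q=np.array([unp('top',(x,y),.02)[:2] for x,y in zip(xs,ys)],np.float32)
    print(cv2.minAreaRect(Q*1000))
```

```text
1144Traceback (most recent call last):
  File "<stdin>", line 9, in <module>
  File "<stdin>", line 4, in unp
  File "h.py", line 8, in ext
    s=ctrl.sense(); T=np.array(i['T_tool_cam']); Rt=np.array(s['tcp_rot']); p=np.array(s['position'])
ValueError: time passes only in moves, steps and waits
```

View pics/w2.png

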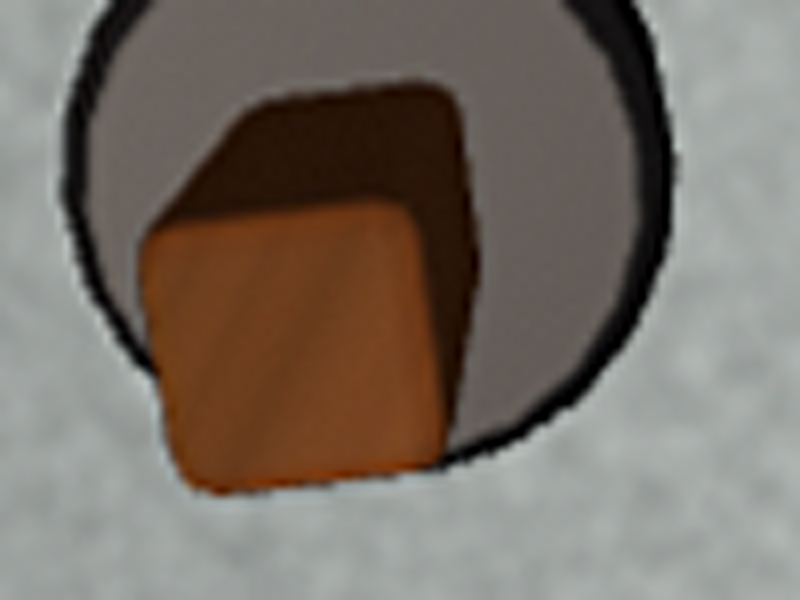

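The crop confirms it: a wooden square handle on a grey collar in the black ring. The top-face corners are at about (142,225), (415,200), (445,465) and (180,492) in the crop.

Run:
```python
from h import *
def unp(E,cam,uv,z):
    R,c=E;K=np.array(cams.camera_info(cam)['mtx']);r=R@np.linalg.inv(K)@np.array([*uv,1.]);return c+r*(z-c[2])/r[2]
E=ext('wrist')
C=np.array([(142,225),(415,200),(445,465),(180,492)])/8+[245,125]
W=np.array([unp(E,'wrist',c,.136)[:2] for c in C]);print(W.round(4),W.mean(0))
for i in range(4):
    d=W[(i+1)%4]-W[i];print(np.linalg.norm(d).round(4),np.degrees(np.arctan2(d[1],d[0])))
cams.read_camera('top')
E2=ext('top')
s=silhouettes('top','jig')
print([(d['p'],d['region'].sum()) for d in s])
ys,xs=np.nonzero(s[0]['region']);Q=np.array([unp(E2,'top',(x,y),.02)[:2] for x,y in zip(xs,ys)],np.float32)
print(cv2.minAreaRect(Q*1000))
for n in ('badge_left','badge_right','badge_mid'):
  for d in mark_of('top',n)[:1]: print(n,world('top',d['point']))
  cc=[unp(E2,'top',(180+x/800*280,140+y/457*160),z) for x,y,z in ((174,234,.045),(642,218,.045))]
print(cc,np.degrees(np.arctan2(cc[0][0]-cc[1][0],-(cc[0][1]-cc[1][1]))))
```

```text
[[ 0.3874 -0.1656]
 [ 0.398  -0.1871]
 [ 0.3765 -0.1976]
 [ 0.3656 -0.1762]] [ 0.38187271 -0.18164825]
0.0239 -63.93529806460841
0.0239 -153.86220312468203
0.024 116.84211761154101
0.0243 25.942271663725105
[(0.68, np.int64(6527))]Traceback (most recent call last):
  File "<stdin>", line 13, in <module>
  File "<stdin>", line 3, in unp
ValueError: time passes only in moves, steps and waits
```

Emit:
apply_moves:
  targets:
    - [0,[0,0,0],[0,0,-0.0454]]
    - [0,[0.15,-0.106,0],[0,0,0]]
    - [0,[0,0,0.14],[0,0,0]]
    - [0,[0,0,0.14],[0,0,0]]
    - [0,[0,0,0.14],[0,0,0]]
    - [0,[0,0,0.14],[0,0,0]]
    - [0,[0,0,0.1],[0,0,0]]
    - [0,[0,0,0.08],[0,0,0]]

```text
t: 3.55
position: [0.3815, -0.1822, 0.255]
tcp_rot: [[0.898, 0.439, -0.001], [0.439, -0.898, 0.001], [-0.001, -0.001, -1.0]]
force: [-0.8, 0.0, -0.3]
opening: 0.0854
grip_force: 0.0
```

Emit:
apply_moves:
  targets:
    - [0,[0,0,0],[0,0,0]]
    - [0,[0,0,0],[0,0,0]]

```text
t: 3.72
position: [0.3819, -0.1823, 0.2565]
tcp_rot: [[0.898, 0.439, -0.001], [0.439, -0.898, 0.001], [-0.001, -0.001, -1.0]]
force: [-0.3, 0.2, 0.9]
opening: 0.0854
grip_force: 0.0
```

```bash
cat >> h.py <<'E'
class Cam:
    def __init__(s,name):
        i=cams.camera_info(name); s.K=np.array(i['mtx']); s.n=name
        if 'rvec' in i:
            R=cv2.Rodrigues(np.array(i['rvec'],float))[0]; s.R=R.T; s.c=-R.T@np.array(i['tvec'],float).ravel()
        else: s.R,s.c=ext(name)
    def w(s,p): return s.R@np.array(p,float)+s.c
    def unp(s,uv,z):
        r=s.R@np.linalg.inv(s.K)@np.array([*uv,1.]); return s.c+r*(z-s.c[2])/r[2]
E
python3 - <<'E'
from h import *
T=Cam('top');cams.read_camera('top')
for cc in ((174,234,642,218),(160,184,655,167),(165,286,658,268)):
    a,b=[T.unp((180+x/800*280,140+y/457*160),.045 if cc[0]==174 else .02) for x,y in (cc[:2],cc[2:])]
    print(a.round(4),b.round(4),np.degrees(np.arctan2(-(a-b)[0],(a-b)[1])))
r={}
for k in range(3):
  for c in('top','scene'):
    if k or c=='scene':cams.read_camera(c)
    C=T if c=='top' else Cam(c)
    for n in ('badge_left','badge_mid','badge_right'):
      d=mark_of(c,n)
      if d: r.setdefault((c,n),[]).append(C.w(d[0]['point']))
for k,v in r.items(): print(k,np.mean(v,0).round(4),np.std(v,0).round(4))
s=ctrl.sense();print(s['position'],s['force'],s['t'])
E
```

```text
[0.5241 0.2474 0.045 ] [ 0.5464 -0.3026  0.045 ] 2.3206111183646008
[0.5846 0.2695 0.02  ] [ 0.6087 -0.3234  0.02  ] 2.322489776963318
[0.4627 0.2613 0.02  ] [ 0.4879 -0.3262  0.02  ] 2.460397105629711
('top', 'badge_left') [0.6055 0.0673 0.093 ] [0.103  0.0217 0.068 ]
('top', 'badge_mid') [ 0.493  -0.1593  0.1027] [0.0636 0.1885 0.0746]
('top', 'badge_right') [ 0.5393 -0.1079  0.1412] [0.002  0.0002 0.0002]
('scene', 'badge_left') [0.5342 0.0562 0.1448] [0.0006 0.001  0.001 ]
('scene', 'badge_mid') [ 0.5393 -0.0223  0.1531] [0.0005 0.0007 0.0009]
('scene', 'badge_right') [ 0.5415 -0.0736  0.0961] [0.002  0.0358 0.0659]
[ 0.38198745 -0.18184571  0.25666984] [ 0.67757261  0.86965578 -0.98852578] 4.9167
```

Emit:
apply_moves:
  targets:
    - [1,[0,0,0],[0,0,0]]
    - [1,[0,0,0],[0,0,0]]
    - [1,[0,0,0],[0,0,0]]
    - [1,[0,0,0],[0,0,0]]
    - [1,[0,0,0],[0,0,0]]
    - [1,[0,0,0],[0,0,0]]
  force: 70

```text
t: 5.42
position: [0.382, -0.1819, 0.2568]
tcp_rot: [[0.898, 0.44, 0.0], [0.44, -0.898, -0.0], [0.0, 0.0, -1.0]]
force: [-1.0, -0.9, 4.4]
opening: 0.0252
grip_force: 69.0
```

Run:
```python
from h import *
a=cams.read_camera('top');T=Cam('top')
h=cv2.cvtColor(a,cv2.COLOR_BGR2HSV)
m=((a[:,:,2].astype(int)-a[:,:,0]>35)).astype(np.uint8);m[:200]=0;m[235:]=0;m[:,:270]=0;m[:,370:]=0
n,l,st,ce=cv2.connectedComponentsWithStats(m)
P=[]
for i in range(1,n):
    if st[i,4]>15:
        z=.155 if 310<ce[i,0]<335 else .1441
        P.append(T.unp(ce[i],z));print(st[i,4],ce[i].round(1),P[-1].round(4))
P=sorted(P,key=lambda p:-p[1]);d=P[0]-P[-1];print(np.linalg.norm(d),np.degrees(np.arctan2(-d[0],d[1])),np.mean(P,0))
S=Cam('scene');a=cams.read_camera('scene')
m=((a[:,:,2].astype(int)-a[:,:,0]>35)).astype(np.uint8);m[:170]=0;m[225:]=0;m[:,:265]=0;m[:,340:]=0
n,l,st,ce=cv2.connectedComponentsWithStats(m)
for i in range(1,n):
    if st[i,4]>15:
        z=.155 if 290<ce[i,0]<308 else .1441
        print(st[i,4],ce[i].round(1),S.unp(ce[i],z).round(4))
s=ctrl.sense();print(s['position'],s['force'],s['grip_force'],s['opening'])
```

```text
48 [348.5 216.4] [ 0.5407 -0.1072  0.1441]
47 [297.5 218.2] [0.534  0.0528 0.1441]
46 [323.  217.1] [ 0.5376 -0.0271  0.155 ]
0.16014237323489933 2.402864786215199 [ 0.53740424 -0.02716267  0.14773333]
26 [318.  183.5] [0.5328 0.0571 0.1441]
39 [298.9 194.5] [ 0.5369 -0.0226  0.155 ]
45 [278.5 210.6] [ 0.54   -0.103   0.1441]
[ 0.38203796 -0.18188826  0.25683228] [ 0.50039836 -0.3561208   3.97216865] 68.99197697639465 0.025261049879487376
```

Emit:
apply_moves:
  targets:
    - [1,[0,0,-0.07],[0,0,0]]
    - [1,[0,0,-0.15],[0,0,0]]
    - [1,[0,0,-0.16],[0,0,0]]
    - [1,[0,0,-0.16],[0,0,0]]
    - [1,[0,0,-0.16],[0,0,0]]
    - [1,[0,0,-0.16],[0,0,0]]
    - [1,[0,0,-0.1],[0,0,0]]
    - [1,[0,0,-0.06],[0,0,0]]

```text
t: 6.18
position: [0.3819, -0.1818, 0.4631]
tcp_rot: [[0.898, 0.44, 0.003], [0.44, -0.898, -0.002], [0.002, 0.003, -1.0]]
force: [0.5, -0.0, -2.5]
opening: 0.0255
grip_force: 69.2
```

Emit:
apply_moves:
  targets:
    - [1,[0.1,-0.06,0],[0,0,0]]
    - [1,[0.1,-0.06,0],[0,0,0]]
    - [1,[0.13,-0.08,0],[0,0,0]]
    - [1,[0.13,-0.08,0],[0,0,0]]
    - [1,[0.13,-0.08,0],[0,0,0]]
    - [1,[0.13,-0.08,0],[0,0,0]]
    - [1,[0.13,-0.08,0],[0,0,0]]
    - [1,[0.13,-0.08,0],[0,0,0]]

```text
t: 6.85
position: [0.5057, 0.0137, 0.4603]
tcp_rot: [[0.898, 0.44, -0.001], [0.44, -0.898, 0.0], [-0.001, -0.0, -1.0]]
force: [-0.4, -0.6, -1.6]
opening: 0.025
grip_force: 69.2
```

Emit:
apply_moves:
  targets:
    - [1,[0.13,-0.08,0],[0,0,0]]
    - [1,[0.104,-0.075,0],[0,0,0]]
    - [1,[0,0,0],[0,0,0]]
    - [1,[0,0,0],[0,0,0]]
    - [1,[0,0,0],[0,0,0]]
    - [1,[0,0,0],[0,0,0]]

```text
t: 7.35
position: [0.5333, 0.0599, 0.4606]
tcp_rot: [[0.898, 0.439, -0.001], [0.439, -0.898, -0.0], [-0.001, -0.0, -1.0]]
force: [0.4, 0.4, -2.0]
opening: 0.0251
grip_force: 69.2
```

Run:
```python
from h import *
S=Cam('scene');F=[]
a=cams.read_camera('scene');cv2.imwrite('pics/s2.png',cv2.resize(a[60:260,200:440],(720,600)))
for n in ('buffer','ball'):
  for d in mark_of('scene',n)[:3]: print(n,round(d['p'],2),S.w(d['point']).round(4))
for k in range(4):
  cams.read_camera('scene');s=ctrl.sense();F.append(s['force'])
print(s['position'],np.mean(F,0),np.std(F,0),s['grip_force'],s['t'])
cams.read_camera('top');T=Cam('top')
for n in ('buffer','ball'):
  for d in mark_of('top',n)[:3]: print(n,round(d['p'],2),T.w(d['point']).round(4))
```

```text
buffer 0.8 [0.5374 0.0612 0.2102]
buffer 0.66 [ 0.5358 -0.0234  0.0366]
buffer 0.53 [ 0.3739 -0.0624 -0.0013]
ball 0.83 [ 0.3728 -0.0636  0.0243]
ball 0.6 [0.5321 0.0577 0.2343]
ball 0.46 [0.5367 0.0624 0.2089]
[0.53350139 0.06032891 0.46077184] [ 0.18911093 -0.51862688 -1.87581382] [0.48881922 0.67453968 0.4171738 ] 69.22438144683838 7.7
buffer 0.67 [ 0.3687 -0.0607 -0.0019]
ball 0.69 [ 0.3736 -0.0585  0.0214]
```

View pics/s2.png

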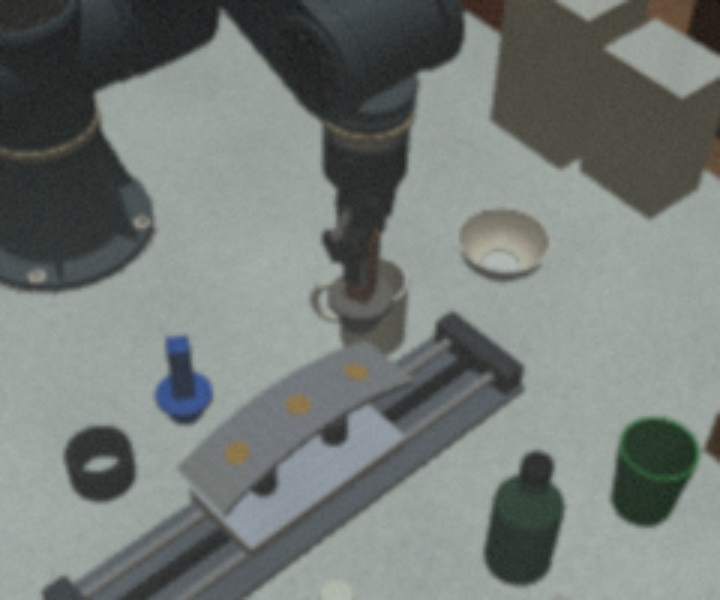

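The buffer is held upright over the left badge, about (360,290) in the crop, and the holder is empty. Before pressing I'll do a quick quasi-dynamic simulation to choose the path.

```bash
cat > sim.py <<'E'
import numpy as np
def sim(wp,mu=.15,mc=3.,dt=5e-4,every=.5,off=(0,0)):
    """wp: list (t,Y,s) ball along jig y and ball height Z (mm, rel. crown at rest); linear. returns rows t,Y,u,N,d"""
    wp=np.array(wp,float);d=v=0.;z=vz=0.;out=[];kc,cc=3e4,60.;M=mc+1.2
    for i in range(int(wp[-1,0]/dt)):
        t=i*dt;Y=(np.interp(t,wp[:,0],wp[:,1])+off[0])/1e3;Z=(np.interp(t,wp[:,0],wp[:,2])+off[1])/1e3
        Y2=(np.interp(t+dt,wp[:,0],wp[:,1])+off[0])/1e3;Z2=(np.interp(t+dt,wp[:,0],wp[:,2])+off[1])/1e3
        bv=np.array([(Y2-Y)/dt,(Z2-Z)/dt])
        r=np.array([Y-d,Z+.3-z]);R=np.hypot(*r);n=r/R;tg=np.array([n[1],-n[0]])
        rel=bv-np.array([v,vz]);pen=.322-R;N=max(0,kc*pen-cc*rel@n) if pen>0 else 0
        vt=rel@tg;f=mu*N*np.clip(vt/.001,-1,1)
        F=-N*n+f*tg
        v+=dt*(F[0]-30*d-12*v)/M;d+=dt*v
        vz+=dt*(F[1]-200*z-10*vz)/1.2;z+=dt*vz
        if i%int(every/dt)==0: out.append((t,Y*1e3,(Y-d)*1e3,np.hypot(N,f),d*1e3,z*1e3))
    return np.array(out)
def hz(u): return np.sqrt(322**2-u*u)-300
E
cat > run.py <<'E'
from sim import *
s=25
wp=[(0,86,hz(86)+1),(3,42,hz(86)-s),(5.5,42,hz(86)-s),(9,-18,hz(0)-s),(11.5,-18,hz(0)-s),(15,-58,hz(86)-s),(19,-58,hz(86)-s)]
for mu,mc,off in ((.15,3,(0,0)),(.11,3,(0,0)),(.19,3,(0,0)),(.15,2.25,(5,2)),(.15,3.9,(-5,-2))):
    o=sim(wp,mu,mc,off=off);print(mu,mc,off);print(o[::2,[0,2,3,4]].round(1).tolist(),'minN',o[4:,3].min().round(1))
E
python3 run.py
```

```text
0.15 3 (0, 0)
[[0.0, 86.0, 0.0, 0.0], [1.0, 81.7, 1.9, -10.3], [2.0, 81.6, 3.7, -25.0], [3.0, 81.6, 4.8, -39.6], [4.0, 82.4, 5.3, -40.4], [5.0, 82.6, 5.3, -40.6], [6.0, 81.9, 5.1, -48.4], [7.0, 79.2, 4.7, -62.9], [8.0, 56.6, 4.9, -57.4], [9.0, 26.2, 5.0, -44.2], [10.0, 14.8, 5.0, -32.8], [11.0, 12.8, 5.0, -30.8], [12.0, 6.8, 5.4, -30.5], [13.0, -6.4, 6.0, -28.7], [14.0, -26.2, 6.4, -20.3], [15.0, -53.5, 6.3, -4.5], [16.0, -69.2, 5.8, 11.2], [17.0, -73.4, 5.6, 15.4], [18.0, -74.4, 5.6, 16.4]] minN 3.7
0.11 3 (0, 0)
[[0.0, 86.0, 0.0, 0.0], [1.0, 81.4, 1.9, -10.0], [2.0, 81.4, 3.7, -24.7], [3.0, 81.4, 4.8, -39.4], [4.0, 82.4, 5.3, -40.4], [5.0, 82.6, 5.3, -40.6], [6.0, 81.7, 5.1, -48.3], [7.0, 75.2, 4.8, -58.9], [8.0, 48.6, 5.1, -49.5], [9.0, 16.1, 5.1, -34.1], [10.0, 2.6, 5.0, -20.6], [11.0, -0.2, 5.0, -17.8], [12.0, -6.6, 5.3, -17.1], [13.0, -23.1, 5.8, -12.1], [14.0, -47.1, 5.9, 0.5], [15.0, -75.2, 5.5, 17.2], [16.0, -85.1, 5.1, 27.1], [17.0, -86.1, 5.0, 28.1], [18.0, -87.0, 5.0, 29.0]] minN 3.7
0.19 3 (0, 0)
[[0.0, 86.0, 0.0, 0.0], [1.0, 81.9, 1.9, -10.6], [2.0, 81.9, 3.7, -25.2], [
[... 735 characters left out ...]
[12.0, 11.3, 5.0, -30.0], [13.0, -0.7, 5.7, -29.4], [14.0, -18.2, 6.2, -23.4], [15.0, -42.2, 6.2, -10.8], [16.0, -55.7, 5.9, 2.7], [17.0, -60.3, 5.8, 7.3], [18.0, -61.4, 5.7, 8.4]] minN 3.2
0.15 3.9 (-5, -2)
[[0.0, 81.0, 69.5, -0.0], [1.0, 83.1, 2.3, -16.7], [2.0, 82.9, 4.1, -31.2], [3.0, 82.8, 5.2, -45.8], [4.0, 83.4, 5.7, -46.4], [5.0, 83.5, 5.7, -46.5], [6.0, 82.6, 5.5, -54.2], [7.0, 80.1, 5.1, -68.8], [8.0, 57.3, 5.3, -63.2], [9.0, 24.9, 5.4, -47.9], [10.0, 10.7, 5.4, -33.7], [11.0, 7.4, 5.4, -30.4], [12.0, 1.2, 5.8, -30.0], [13.0, -13.2, 6.4, -27.0], [14.0, -35.6, 6.6, -16.0], [15.0, -66.0, 6.2, 3.0], [16.0, -82.8, 5.5, 19.8], [17.0, -86.0, 5.4, 23.0], [18.0, -86.9, 5.4, 23.9]] minN 4.1
```

Emit:
apply_moves:
  targets:
    - [1,[0,0,0.08],[0,0,0]]
    - [1,[0,0,0.08],[0,0,0]]
    - [1,[0,0,0.08],[0,0,0]]
    - [1,[0,0,0.05],[0,0,0]]
    - [1,[0,0,0.03],[0,0,0]]
    - [1,[0,0,0.01],[0,0,0]]
    - [1,[0,0,0],[0,0,0]]
    - [1,[0,0,0],[0,0,0]]

```text
t: 8.52
position: [0.5338, 0.0606, 0.3954]
tcp_rot: [[0.898, 0.44, 0.001], [0.44, -0.898, 0.0], [0.001, 0.0, -1.0]]
force: [-0.3, 0.3, -2.0]
opening: 0.0254
grip_force: 69.4
```

Emit:
apply_moves:
  targets:
    - [1,[-0.0028,0.0063,0.0042],[0,0,0]]
    - [1,[-0.0028,0.0063,0.0042],[0,0,0]]
    - [1,[-0.0028,0.0063,0.0042],[0,0,0]]
    - [1,[-0.0028,0.0063,0.0042],[0,0,0]]
    - [1,[-0.0028,0.0063,0.0042],[0,0,0]]
    - [1,[-0.0028,0.0063,0.0042],[0,0,0]]
    - [1,[-0.0028,0.0063,0.0042],[0,0,0]]
    - [1,[-0.0028,0.0063,0.0042],[0,0,0]]

```text
t: 9.18
position: [0.534, 0.0494, 0.388]
tcp_rot: [[0.898, 0.44, 0.0], [0.44, -0.898, 0.0], [0.0, 0.0, -1.0]]
force: [0.9, -0.0, 0.5]
opening: 0.0254
grip_force: 69.3
```

Emit:
apply_moves:
  targets:
    - [1,[-0.0028,0.0063,0.0042],[0,0,0]]
    - [1,[-0.0028,0.0063,0.0042],[0,0,0]]
    - [1,[-0.0028,0.0063,0.0042],[0,0,0]]
    - [1,[-0.0028,0.0063,0.0042],[0,0,0]]
    - [1,[-0.0028,0.0063,0.0042],[0,0,0]]
    - [1,[-0.0028,0.0063,0.0042],[0,0,0]]
    - [1,[-0.0028,0.0063,0.0042],[0,0,0]]
    - [1,[-0.0028,0.0063,0.0042],[0,0,0]]

```text
t: 9.85
position: [0.5345, 0.0384, 0.3813]
tcp_rot: [[0.898, 0.44, 0.0], [0.44, -0.898, 0.0], [0.0, 0.0, -1.0]]
force: [1.2, 0.1, 0.9]
opening: 0.0251
grip_force: 69.4
```

```bash
cat > look.py <<'E'
from h import *
import sys
C=np.array([.5372,-.0255]);yv=np.array([-.042,.999]);xv=np.array([.999,.042])
S=Cam('scene');F=[];D=[]
for k in range(int(sys.argv[1]) if len(sys.argv)>1 else 3):
    a=cams.read_camera('scene');s=ctrl.sense();F.append(s['force'])
    if k==0:
        for n,u,z in (('badge_left',80,-11),('badge_mid',0,0),('badge_right',-80,-11),('riser',0,0),('carriage',0,0)):
            for d in mark_of('scene',n)[:1]:
                w=S.w(d['point']);r=w[:2]-C;print(n,round(d['p'],2),'d=%.1f x=%.1f sink=%.1f'%(r@yv*1e3-u,r@xv*1e3,(155+z)-w[2]*1e3))
# brass by colour: z unknown by sink -> two unknowns (d, sink) fit
m=((a[:,:,2].astype(int)-a[:,:,0]>35)).astype(np.uint8);m[:160]=0;m[250:]=0;m[:,:240]=0;m[:,370:]=0
n,l,st,ce=cv2.connectedComponentsWithStats(m);b=[(tuple(ce[i].round(1)),st[i,4]) for i in range(1,n) if st[i,4]>12];print(b)
from scipy.optimize import least_squares
def proj(d,sk,u,x=0):
    z=.155-sk+np.sqrt(.09-u*u)-.3; p=np.r_[C+yv*(d+u)+xv*x,z]; q=S.K@(S.R.T@(p-S.c)); return q[:2]/q[2]
s=ctrl.sense() if 0 else s
B=s['position'];r=B[:2]-C;Y=r@yv*1e3;Zb=(B[2]-.2287-.155)*1e3
pts=[np.array(c) for c,_ in b]
if pts:
    best=None
    for d0 in np.arange(-.1,.101,.01):
        f=lambda p:np.concatenate([min((proj(p[0],p[1],u)-c for u in (.08,0,-.08)),key=np.linalg.norm) for c in pts])
        q=least_squares(f,[d0,.02],loss='soft_l1')
        if best is None or q.cost<best.cost-1e-9: best=q
    d=best.x[0]*1e3;u=Y-d;print('FIT d=%.1f sink=%.1f cost %.2f u=%.1f'%(d,best.x[1]*1e3,best.cost,u))
    print('geom sink=%.1f'%(np.sqrt(322**2-min(abs(u),300)**2)-300-Zb))
f=np.mean(F,0)-[0,0,-1.88];print('t %.2f Y=%.1f X=%.1f Zball=%.1f F=%s Fy=%.2f'%(s['t'],Y,r@xv*1e3,Zb,f.round(2),f[:2]@yv))
E
python3 look.py
```

```text
badge_left 0.72 d=-18.6 x=-0.4 sink=13.8
badge_mid 0.97 d=-15.4 x=1.7 sink=15.1
badge_right 0.81 d=-13.3 x=0.5 sink=12.4
riser 0.93 d=-16.0 x=0.8 sink=16.4
carriage 0.75 d=-15.1 x=0.3 sink=120.1
[((np.float64(294.3), np.float64(200.6)), np.int32(39)), ((np.float64(273.6), np.float64(216.9)), np.int32(46))]
FIT d=-17.0 sink=13.5 cost 0.05 u=81.1
geom sink=14.0
t 10.25 Y=64.2 X=-0.1 Zball=-2.4 F=[0.34 0.49 2.63] Fy=0.48
```

Emit:
apply_moves:
  targets:
    - [1,[-0.0028,0.0063,0.0035],[0,0,0]]
    - [1,[-0.0028,0.0063,0.0035],[0,0,0]]
    - [1,[-0.0028,0.0063,0.0035],[0,0,0]]
    - [1,[-0.0028,0.0063,0.0035],[0,0,0]]
    - [1,[-0.0028,0.0063,0.0035],[0,0,0]]
    - [1,[-0.0028,0.0063,0.0035],[0,0,0]]
    - [1,[-0.0028,0.0063,0.0035],[0,0,0]]
    - [1,[-0.0028,0.0063,0.0035],[0,0,0]]

```text
t: 10.92
position: [0.5348, 0.0274, 0.3756]
tcp_rot: [[0.898, 0.44, 0.0], [0.44, -0.898, 0.0], [0.0, 0.0, -1.0]]
force: [0.8, 0.2, 2.8]
opening: 0.0256
grip_force: 69.6
```

Emit:
apply_moves:
  targets:
    - [1,[-0.0028,0.0063,0.0035],[0,0,0]]
    - [1,[-0.0028,0.0063,0.0035],[0,0,0]]
    - [1,[-0.0028,0.0063,0.0035],[0,0,0]]
    - [1,[-0.0028,0.0063,0.0035],[0,0,0]]
    - [1,[-0.0028,0.0063,0.0035],[0,0,0]]
    - [1,[-0.0028,0.0063,0.0035],[0,0,0]]
    - [1,[-0.0028,0.0063,0.0035],[0,0,0]]
    - [1,[-0.0028,0.0063,0.0035],[0,0,0]]

```text
t: 11.58
position: [0.5353, 0.0164, 0.3701]
tcp_rot: [[0.898, 0.44, 0.0], [0.44, -0.898, 0.0], [0.0, 0.0, -1.0]]
force: [-0.0, 1.3, 3.6]
opening: 0.0255
grip_force: 69.6
```

Emit:
apply_moves:
  targets:
    - [1,[0,0,0],[0,0,0]]
    - [1,[0,0,0],[0,0,0]]
    - [1,[0,0,0],[0,0,0]]
    - [1,[0,0,0],[0,0,0]]

```text
t: 11.92
position: [0.5352, 0.0166, 0.3701]
tcp_rot: [[0.898, 0.44, 0.0], [0.44, -0.898, 0.0], [0.0, -0.0, -1.0]]
force: [0.1, 1.2, 3.2]
opening: 0.0254
grip_force: 69.8
```

```bash
python3 look.py 4
```

```text
badge_left 0.95 d=-38.2 x=1.5 sink=26.9
badge_mid 0.86 d=-38.9 x=1.6 sink=26.3
badge_right 0.77 d=-35.0 x=4.3 sink=25.5
riser 0.65 d=-38.1 x=-1.3 sink=24.2
carriage 0.66 d=-43.1 x=0.9 sink=115.2
[((np.float64(288.8), np.float64(206.5)), np.int32(40)), ((np.float64(268.3), np.float64(223.0)), np.int32(45))]
FIT d=-38.7 sink=24.4 cost 0.01 u=80.7
geom sink=25.4
t 12.37 Y=42.1 X=-0.2 Zball=-13.6 F=[-0.26  1.39  5.27] Fy=1.39
```

Emit:
apply_moves:
  targets:
    - [1,[0,0,0],[0,0,0]]
    - [1,[0,0,0],[0,0,0]]
    - [1,[0,0,0],[0,0,0]]
    - [1,[0,0,0],[0,0,0]]
    - [1,[0,0,0],[0,0,0]]
    - [1,[0,0,0],[0,0,0]]
    - [1,[0,0,0],[0,0,0]]
    - [1,[0,0,0],[0,0,0]]

```text
t: 13.03
position: [0.5352, 0.0165, 0.3701]
tcp_rot: [[0.898, 0.44, 0.0], [0.44, -0.898, -0.0], [0.0, 0.0, -1.0]]
force: [-0.2, 1.5, 3.1]
opening: 0.0255
grip_force: 69.8
```

Emit:
apply_moves:
  targets:
    - [1,[0,0,0],[0,0,0]]
    - [1,[0,0,0],[0,0,0]]
    - [1,[0,0,0],[0,0,0]]
    - [1,[0,0,0],[0,0,0]]
    - [1,[0,0,0],[0,0,0]]
    - [1,[0,0,0],[0,0,0]]
    - [1,[0,0,0],[0,0,0]]
    - [1,[0,0,0],[0,0,0]]

```text
t: 13.7
position: [0.5352, 0.0165, 0.3701]
tcp_rot: [[0.898, 0.44, 0.0], [0.44, -0.898, -0.0], [0.0, 0.0, -1.0]]
force: [-0.7, 0.8, 3.2]
opening: 0.0252
grip_force: 69.8
```

Emit:
apply_moves:
  targets:
    - [1,[-0.002,0.0046,0],[0,0,0]]
    - [1,[-0.0035,0.008,-0.0008],[0,0,0]]
    - [1,[-0.0035,0.008,-0.0008],[0,0,0]]
    - [1,[-0.0035,0.008,-0.0008],[0,0,0]]
    - [1,[-0.0035,0.008,-0.0008],[0,0,0]]
    - [1,[-0.0035,0.008,-0.0008],[0,0,0]]
    - [1,[-0.0035,0.008,-0.0008],[0,0,0]]
    - [1,[-0.0035,0.008,-0.0008],[0,0,0]]

```text
t: 14.37
position: [0.5358, 0.0031, 0.3712]
tcp_rot: [[0.898, 0.44, -0.0], [0.44, -0.898, 0.0], [-0.0, -0.0, -1.0]]
force: [-0.8, 2.0, 3.1]
opening: 0.0255
grip_force: 69.9
```

Emit:
apply_moves:
  targets:
    - [1,[-0.0035,0.008,-0.0008],[0,0,0]]
    - [1,[-0.0035,0.008,-0.0008],[0,0,0]]
    - [1,[-0.0035,0.008,-0.0008],[0,0,0]]
    - [1,[-0.0035,0.008,-0.0008],[0,0,0]]
    - [1,[-0.0035,0.008,-0.0008],[0,0,0]]
    - [1,[-0.0035,0.008,-0.0008],[0,0,0]]
    - [1,[-0.0035,0.008,-0.0008],[0,0,0]]
    - [1,[-0.0035,0.008,-0.0008],[0,0,0]]

```text
t: 15.03
position: [0.5364, -0.0108, 0.3724]
tcp_rot: [[0.898, 0.44, -0.0], [0.44, -0.898, 0.0], [-0.0, -0.0, -1.0]]
force: [-0.9, 2.2, 3.0]
opening: 0.0253
grip_force: 69.9
```

```bash
python3 look.py 3
```

```text
badge_left 0.78 d=-66.0 x=-1.0 sink=20.0
badge_mid 0.71 d=-66.6 x=-1.3 sink=23.6
badge_right 0.75 d=-61.6 x=-0.1 sink=22.8
riser 0.9 d=-68.9 x=2.3 sink=23.0
carriage 0.95 d=-64.8 x=-0.3 sink=118.6
[((np.float64(281.7), np.float64(210.8)), np.int32(40)), ((np.float64(261.0), np.float64(227.3)), np.int32(46))]
FIT d=-66.1 sink=21.4 cost 0.00 u=81.0
geom sink=22.9
t 15.43 Y=14.9 X=-0.2 Zball=-11.3 F=[-0.36  1.61  4.51] Fy=1.62
```

Emit:
apply_moves:
  targets:
    - [1,[-0.003,0.0069,-0.0012],[0,0,0]]
    - [1,[-0.003,0.0069,-0.0012],[0,0,0]]
    - [1,[-0.003,0.0069,-0.0012],[0,0,0]]
    - [1,[-0.003,0.0069,-0.0012],[0,0,0]]
    - [1,[-0.003,0.0069,-0.0012],[0,0,0]]
    - [1,[-0.003,0.0069,-0.0012],[0,0,0]]
    - [1,[-0.003,0.0069,-0.0012],[0,0,0]]
    - [1,[-0.003,0.0069,-0.0012],[0,0,0]]

```text
t: 16.1
position: [0.537, -0.0229, 0.3744]
tcp_rot: [[0.898, 0.44, -0.0], [0.44, -0.898, 0.0], [0.0, -0.0, -1.0]]
force: [-0.2, 3.4, 2.5]
opening: 0.0255
grip_force: 69.8
```

```bash
python3 look.py 2
```

```text
badge_left 0.57 d=-79.4 x=-0.0 sink=19.4
badge_mid 0.57 d=-77.0 x=2.7 sink=24.4
badge_right 0.84 d=-74.0 x=1.6 sink=21.8
riser 0.76 d=-75.4 x=-0.1 sink=23.8
carriage 0.76 d=-77.1 x=-0.1 sink=118.2
[((np.float64(279.0), np.float64(212.5)), np.int32(38)), ((np.float64(258.0), np.float64(229.2)), np.int32(44))]
FIT d=-76.9 sink=20.7 cost 0.00 u=79.8
geom sink=21.3
t 16.45 Y=2.9 X=-0.1 Zball=-9.3 F=[0.22 1.72 4.32] Fy=1.70
```

Emit:
apply_moves:
  targets:
    - [1,[-0.003,0.0069,-0.0008],[0,0,0]]
    - [1,[-0.003,0.0069,-0.0008],[0,0,0]]
    - [1,[-0.003,0.0069,-0.0008],[0,0,0]]
    - [1,[-0.003,0.0069,-0.0008],[0,0,0]]
    - [1,[-0.003,0.0069,-0.0008],[0,0,0]]
    - [1,[-0.003,0.0069,-0.0008],[0,0,0]]
    - [1,[-0.003,0.0069,-0.0008],[0,0,0]]
    - [1,[-0.003,0.0069,-0.0008],[0,0,0]]

```text
t: 17.12
position: [0.5375, -0.0349, 0.3757]
tcp_rot: [[0.898, 0.44, -0.0], [0.44, -0.898, 0.0], [-0.0, -0.0, -1.0]]
force: [-1.3, 2.4, 3.2]
opening: 0.0251
grip_force: 69.8
```

```bash
python3 look.py 2
```

```text
badge_left 0.69 d=-82.2 x=2.5 sink=17.9
badge_mid 0.57 d=-83.1 x=-0.4 sink=22.6
badge_right 0.72 d=66.9 x=-4.7 sink=-5.9
riser 0.61 d=-80.6 x=-0.8 sink=22.6
carriage 0.97 d=-83.8 x=4.5 sink=119.3
[((np.float64(277.5), np.float64(213.5)), np.int32(40)), ((np.float64(256.5), np.float64(230.1)), np.int32(46))]
FIT d=-82.5 sink=20.3 cost 0.00 u=73.3
geom sink=21.6
t 17.47 Y=-9.2 X=-0.1 Zball=-8.1 F=[0.42 1.3  5.46] Fy=1.28
```

Emit:
apply_moves:
  targets:
    - [1,[-0.003,0.0069,-0.0008],[0,0,0]]
    - [1,[-0.003,0.0069,-0.0008],[0,0,0]]
    - [1,[-0.003,0.0069,-0.0008],[0,0,0]]
    - [1,[-0.003,0.0069,-0.0008],[0,0,0]]
    - [1,[-0.003,0.0069,-0.0008],[0,0,0]]
    - [1,[-0.003,0.0069,-0.0008],[0,0,0]]
    - [1,[-0.003,0.0069,-0.0008],[0,0,0]]
    - [1,[-0.003,0.0069,-0.0008],[0,0,0]]

```text
t: 18.13
position: [0.5381, -0.0469, 0.377]
tcp_rot: [[0.898, 0.44, 0.0], [0.44, -0.898, 0.0], [0.0, -0.0, -1.0]]
force: [-0.4, 2.7, 3.2]
opening: 0.0253
grip_force: 69.8
```

```bash
python3 look.py 2
```

```text
badge_mid 0.57 d=-82.4 x=0.5 sink=25.4
badge_right 0.69 d=-80.1 x=2.9 sink=20.9
riser 0.69 d=-81.1 x=1.6 sink=23.3
carriage 0.74 d=-82.6 x=-1.2 sink=120.7
[((np.float64(277.8), np.float64(213.6)), np.int32(40)), ((np.float64(256.8), np.float64(230.4)), np.int32(47))]
FIT d=-81.5 sink=22.2 cost 0.00 u=60.3
geom sink=23.0
t 18.48 Y=-21.2 X=-0.0 Zball=-6.7 F=[-0.89  2.25  5.  ] Fy=2.29
```

Emit:
apply_moves:
  targets:
    - [1,[-0.003,0.0069,-0.0008],[0,0,0]]
    - [1,[-0.003,0.0069,-0.0008],[0,0,0]]
    - [1,[-0.003,0.0069,-0.0008],[0,0,0]]
    - [1,[-0.003,0.0069,-0.0008],[0,0,0]]
    - [1,[-0.003,0.0069,-0.0008],[0,0,0]]
    - [1,[-0.003,0.0069,-0.0008],[0,0,0]]
    - [1,[-0.003,0.0069,-0.0008],[0,0,0]]
    - [1,[-0.003,0.0069,-0.0008],[0,0,0]]

```text
t: 19.15
position: [0.5386, -0.059, 0.3783]
tcp_rot: [[0.898, 0.44, 0.0], [0.44, -0.898, -0.0], [0.0, 0.0, -1.0]]
force: [-0.7, 1.8, 2.8]
opening: 0.0253
grip_force: 69.8
```

```bash
python3 look.py 2
```

```text
badge_left 0.96 d=-81.1 x=0.1 sink=24.0
badge_mid 0.73 d=-78.5 x=2.1 sink=24.4
badge_right 0.87 d=-75.1 x=0.6 sink=23.8
riser 0.76 d=-80.5 x=-0.7 sink=22.8
carriage 0.83 d=-78.9 x=0.4 sink=116.9
[((np.float64(300.5), np.float64(202.5)), np.int32(14)), ((np.float64(278.7), np.float64(213.3)), np.int32(39)), ((np.float64(257.9), np.float64(229.9)), np.int32(43))]
FIT d=-76.6 sink=25.9 cost 0.97 u=43.4
geom sink=24.5
t 19.50 Y=-33.2 X=-0.0 Zball=-5.5 F=[0.11 2.55 5.41] Fy=2.54
```

Emit:
apply_moves:
  targets:
    - [1,[-0.003,0.0069,-0.001],[0,0,0]]
    - [1,[-0.003,0.0069,-0.001],[0,0,0]]
    - [1,[-0.003,0.0069,-0.001],[0,0,0]]
    - [1,[-0.003,0.0069,-0.001],[0,0,0]]
    - [1,[-0.003,0.0069,-0.001],[0,0,0]]
    - [1,[-0.003,0.0069,-0.001],[0,0,0]]
    - [1,[-0.003,0.0069,-0.001],[0,0,0]]
    - [1,[-0.003,0.0069,-0.001],[0,0,0]]

```text
t: 20.17
position: [0.5391, -0.071, 0.3798]
tcp_rot: [[0.898, 0.44, -0.0], [0.44, -0.898, -0.0], [-0.0, 0.0, -1.0]]
force: [-0.1, 0.9, 3.6]
opening: 0.0253
grip_force: 69.8
```

```bash
python3 look.py 2
```

```text
badge_left 0.62 d=-73.7 x=1.7 sink=23.3
badge_right 0.58 d=-70.1 x=1.5 sink=23.0
riser 0.75 d=-73.4 x=-0.2 sink=25.0
carriage 0.72 d=-74.1 x=0.7 sink=116.6
[((np.float64(300.9), np.float64(200.3)), np.int32(30)), ((np.float64(280.8), np.float64(212.0)), np.int32(40)), ((np.float64(259.9), np.float64(228.7)), np.int32(47))]
FIT d=-70.0 sink=24.0 cost 0.03 u=24.7
geom sink=24.9
t 20.52 Y=-45.3 X=0.0 Zball=-3.9 F=[-0.43  1.46  5.37] Fy=1.48
```

Emit:
apply_moves:
  targets:
    - [1,[-0.003,0.0069,-0.001],[0,0,0]]
    - [1,[-0.003,0.0069,-0.001],[0,0,0]]
    - [1,[-0.002,0.0046,-0.001],[0,0,0]]
    - [1,[-0.002,0.0046,-0.001],[0,0,0]]
    - [1,[-0.001,0.0023,0],[0,0,0]]
    - [1,[0,0,0],[0,0,0]]
    - [1,[0,0,0],[0,0,0]]
    - [1,[0,0,0],[0,0,0]]

```text
t: 21.18
position: [0.5394, -0.0763, 0.3806]
tcp_rot: [[0.898, 0.44, 0.0], [0.44, -0.898, -0.0], [-0.0, 0.0, -1.0]]
force: [0.1, 1.8, 3.3]
opening: 0.025
grip_force: 69.9
```

```bash
python3 look.py 2
```

```text
badge_left 0.82 d=-60.4 x=-1.6 sink=21.3
badge_mid 0.96 d=-59.9 x=0.1 sink=25.6
badge_right 0.92 d=-60.6 x=2.8 sink=23.7
riser 0.93 d=-63.0 x=0.5 sink=27.0
carriage 0.88 d=-62.7 x=-0.6 sink=116.5
[((np.float64(304.0), np.float64(198.5)), np.int32(30)), ((np.float64(282.8), np.float64(211.6)), np.int32(14)), ((np.float64(263.2), np.float64(226.4)), np.int32(47))]
FIT d=-59.0 sink=25.6 cost 1.20 u=8.1
geom sink=25.0
t 21.53 Y=-50.8 X=0.1 Zball=-3.1 F=[-1.    0.74  5.05] Fy=0.78
```

Emit:
apply_moves:
  targets:
    - [1,[0,0,0],[0,0,0]]
    - [1,[0,0,0],[0,0,0]]
    - [1,[0,0,0],[0,0,0]]
    - [1,[0,0,0],[0,0,0]]

```text
t: 21.87
position: [0.5394, -0.0763, 0.3806]
tcp_rot: [[0.898, 0.44, -0.0], [0.44, -0.898, 0.0], [0.0, -0.0, -1.0]]
force: [-0.2, 1.0, 3.3]
opening: 0.0253
grip_force: 69.8
```

```bash
python3 look.py 2
```

```text
badge_left 0.76 d=-55.1 x=2.4 sink=23.3
badge_mid 0.75 d=-56.4 x=3.7 sink=28.8
badge_right 0.81 d=-50.3 x=0.7 sink=23.7
riser 0.8 d=-57.3 x=1.8 sink=24.6
carriage 0.95 d=-57.3 x=-0.1 sink=117.5
[((np.float64(304.5), np.float64(198.0)), np.int32(32)), ((np.float64(263.9), np.float64(226.0)), np.int32(42))]
FIT d=-55.2 sink=24.5 cost 0.01 u=4.3
geom sink=25.0
t 22.22 Y=-50.8 X=0.1 Zball=-3.1 F=[-0.21  1.8   5.25] Fy=1.81
```

Emit:
apply_moves:
  targets:
    - [1,[0,0,0],[0,0,0]]
    - [1,[0,0,0],[0,0,0]]
    - [1,[0,0,0],[0,0,0]]
    - [1,[0,0,0],[0,0,0]]
    - [1,[0,0,0],[0,0,0]]
    - [1,[0,0,0],[0,0,0]]
    - [1,[0,0,0],[0,0,0]]
    - [1,[0,0,0],[0,0,0]]

```text
t: 22.88
position: [0.5394, -0.0763, 0.3806]
tcp_rot: [[0.898, 0.44, -0.0], [0.44, -0.898, 0.0], [-0.0, -0.0, -1.0]]
force: [0.6, 1.5, 3.2]
opening: 0.0253
grip_force: 69.8
```

```bash
python3 look.py 2
```

```text
badge_left 0.7 d=-53.2 x=-0.6 sink=26.0
badge_mid 0.63 d=-54.5 x=2.5 sink=27.6
badge_right 0.79 d=-52.0 x=0.4 sink=24.1
riser 0.87 d=-55.8 x=-2.9 sink=26.0
carriage 0.79 d=-55.1 x=-1.5 sink=113.8
[((np.float64(304.5), np.float64(198.0)), np.int32(32)), ((np.float64(263.9), np.float64(226.0)), np.int32(42))]
FIT d=-55.2 sink=24.5 cost 0.01 u=4.3
geom sink=25.1
t 23.23 Y=-50.9 X=0.1 Zball=-3.1 F=[0.48 1.88 5.11] Fy=1.86
```

Emit:
apply_moves:
  targets:
    - [1,[0,0,0],[0,0,0]]
    - [1,[0,0,0],[0,0,0]]
    - [1,[0,0,0],[0,0,0]]
    - [1,[0,0,0],[0,0,0]]
    - [1,[0,0,0],[0,0,0]]
    - [1,[0,0,0],[0,0,0]]
    - [1,[0,0,0],[0,0,0]]
    - [1,[0,0,0],[0,0,0]]

```text
t: 23.9
position: [0.5394, -0.0763, 0.3806]
tcp_rot: [[0.898, 0.44, 0.0], [0.44, -0.898, 0.0], [0.0, 0.0, -1.0]]
force: [-0.7, 0.9, 3.7]
opening: 0.0255
grip_force: 69.8
```

Emit:
apply_moves:
  targets:
    - [1,[-0.002,0.0046,0],[0,0,0]]
    - [1,[-0.003,0.0069,0],[0,0,0]]
    - [1,[-0.003,0.0069,0],[0,0,0]]
    - [1,[-0.003,0.0069,0],[0,0,0]]
    - [1,[-0.003,0.0069,0],[0,0,0]]
    - [1,[-0.003,0.0069,0],[0,0,0]]
    - [1,[-0.003,0.0069,0.0005],[0,0,0]]
    - [1,[-0.003,0.0069,0.0005],[0,0,0]]

```text
t: 24.57
position: [0.5399, -0.088, 0.3804]
tcp_rot: [[0.898, 0.44, 0.0], [0.44, -0.898, -0.0], [0.0, 0.0, -1.0]]
force: [-1.3, 1.7, 2.8]
opening: 0.0255
grip_force: 69.9
```

```bash
python3 look.py 2
```

```text
badge_left 0.65 d=-54.9 x=1.2 sink=25.6
badge_mid 0.66 d=-51.5 x=0.1 sink=28.2
badge_right 0.62 d=-49.4 x=0.4 sink=23.7
riser 0.75 d=-53.9 x=2.7 sink=25.4
carriage 0.68 d=428.0 x=-96.6 sink=155.6
[((np.float64(305.9), np.float64(197.0)), np.int32(28)), ((np.float64(265.5), np.float64(225.0)), np.int32(48))]
FIT d=-49.2 sink=24.7 cost 0.02 u=-13.1
geom sink=25.0
t 24.92 Y=-62.3 X=0.1 Zball=-3.3 F=[0.38 1.27 5.7 ] Fy=1.25
```

Emit:
apply_moves:
  targets:
    - [1,[-0.003,0.0069,0.0007],[0,0,0]]
    - [1,[-0.003,0.0069,0.0007],[0,0,0]]
    - [1,[-0.003,0.0069,0.0008],[0,0,0]]
    - [1,[-0.003,0.0069,0.001],[0,0,0]]
    - [1,[-0.003,0.0069,0.001],[0,0,0]]
    - [1,[-0.003,0.0069,0.0012],[0,0,0]]
    - [1,[-0.003,0.0069,0.0012],[0,0,0]]
    - [1,[-0.003,0.0069,0.0012],[0,0,0]]

```text
t: 25.58
position: [0.5405, -0.1001, 0.3788]
tcp_rot: [[0.898, 0.44, -0.0], [0.44, -0.898, -0.0], [-0.0, -0.0, -1.0]]
force: [-0.5, 0.9, 3.3]
opening: 0.0252
grip_force: 69.9
```

```bash
python3 look.py 2
```

```text
badge_left 0.61 d=-37.9 x=-0.2 sink=22.0
badge_mid 0.69 d=-40.7 x=-0.1 sink=25.9
badge_right 0.63 d=-37.8 x=1.9 sink=27.1
riser 0.58 d=-41.2 x=1.7 sink=30.1
carriage 0.85 d=-40.8 x=-1.1 sink=117.5
[((np.float64(308.9), np.float64(195.0)), np.int32(28)), ((np.float64(291.1), np.float64(206.7)), np.int32(15)), ((np.float64(268.6), np.float64(222.7)), np.int32(47))]
FIT d=-35.3 sink=26.6 cost 1.09 u=-39.1
geom sink=24.4
t 25.93 Y=-74.4 X=0.2 Zball=-4.8 F=[0.33 1.18 4.6 ] Fy=1.17
```

Emit:
apply_moves:
  targets:
    - [1,[-0.0025,0.0057,0.002],[0,0,0]]
    - [1,[-0.0025,0.0057,0.002],[0,0,0]]
    - [1,[-0.0025,0.0057,0.0024],[0,0,0]]
    - [1,[-0.0025,0.0057,0.0024],[0,0,0]]
    - [1,[-0.002,0.0046,0.0024],[0,0,0]]
    - [1,[-0.002,0.0046,0.0024],[0,0,0]]
    - [1,[-0.002,0.0046,0.0024],[0,0,0]]
    - [1,[-0.002,0.0046,0.0024],[0,0,0]]

```text
t: 26.6
position: [0.5409, -0.109, 0.3751]
tcp_rot: [[0.898, 0.44, -0.0], [0.44, -0.898, -0.0], [-0.0, 0.0, -1.0]]
force: [0.6, 0.0, 3.7]
opening: 0.025
grip_force: 69.9
```

```bash
python3 look.py 2
```

```text
badge_left 0.64 d=-24.3 x=-0.7 sink=22.8
badge_mid 0.84 d=-25.5 x=2.4 sink=27.3
badge_right 0.9 d=-23.6 x=2.1 sink=26.1
riser 0.97 d=-27.0 x=-2.1 sink=22.4
carriage 0.74 d=-27.7 x=-3.1 sink=118.1
[((np.float64(312.2), np.float64(192.8)), np.int32(28)), ((np.float64(292.6), np.float64(203.8)), np.int32(38)), ((np.float64(272.3), np.float64(220.2)), np.int32(45))]
FIT d=-23.1 sink=24.3 cost 0.04 u=-60.3
geom sink=24.8
t 26.95 Y=-83.4 X=0.2 Zball=-8.5 F=[-0.11  1.04  5.11] Fy=1.05
```

Emit:
apply_moves:
  targets:
    - [1,[-0.002,0.0046,0.0029],[0,0,0]]
    - [1,[-0.002,0.0046,0.0029],[0,0,0]]
    - [1,[-0.002,0.0046,0.0029],[0,0,0]]
    - [1,[-0.002,0.0046,0.0029],[0,0,0]]
    - [1,[-0.002,0.0046,0.0029],[0,0,0]]
    - [1,[-0.002,0.0046,0.0029],[0,0,0]]
    - [1,[-0.001,0.0023,0.0029],[0,0,0]]
    - [1,[-0.001,0.0023,0.0029],[0,0,0]]

```text
t: 27.62
position: [0.5412, -0.116, 0.3705]
tcp_rot: [[0.898, 0.44, 0.0], [0.44, -0.898, -0.0], [0.0, 0.0, -1.0]]
force: [-0.6, 0.5, 3.2]
opening: 0.0253
grip_force: 69.9
```

```bash
python3 look.py 2
```

```text
badge_left 0.91 d=-15.8 x=-1.4 sink=26.8
badge_mid 0.85 d=-18.3 x=2.5 sink=28.9
badge_right 0.75 d=-11.3 x=3.9 sink=27.6
riser 0.97 d=-13.3 x=3.4 sink=24.9
carriage 0.57 d=-16.0 x=-4.1 sink=118.4
[((np.float64(314.9), np.float64(191.0)), np.int32(28)), ((np.float64(295.5), np.float64(202.2)), np.int32(38))]
FIT d=-11.2 sink=25.4 cost 0.02 u=-79.2
geom sink=25.3
t 27.97 Y=-90.4 X=0.2 Zball=-13.1 F=[-0.29 -0.13  5.28] Fy=-0.11
```

Emit:
apply_moves:
  targets:
    - [1,[-0.001,0.0023,0.0015],[0,0,0]]
    - [1,[-0.001,0.0023,0.0015],[0,0,0]]
    - [1,[-0.001,0.0023,0.0015],[0,0,0]]
    - [1,[0,0,0],[0,0,0]]
    - [1,[0,0,0],[0,0,0]]
    - [1,[0,0,0],[0,0,0]]
    - [1,[0,0,0],[0,0,0]]
    - [1,[0,0,0],[0,0,0]]

```text
t: 28.63
position: [0.5412, -0.1174, 0.3696]
tcp_rot: [[0.898, 0.44, 0.0], [0.44, -0.898, 0.0], [0.0, -0.0, -1.0]]
force: [0.0, 0.6, 3.1]
opening: 0.0251
grip_force: 69.8
```

```bash
python3 look.py 2
```

```text
badge_left 0.71 d=-4.4 x=0.3 sink=21.7
badge_mid 0.84 d=-6.6 x=3.9 sink=27.7
badge_right 0.65 d=-1.6 x=2.9 sink=23.5
riser 0.69 d=-7.1 x=1.1 sink=28.2
carriage 0.82 d=-8.9 x=-0.8 sink=115.8
[((np.float64(316.0), np.float64(190.0)), np.int32(27)), ((np.float64(296.6), np.float64(201.0)), np.int32(39))]
FIT d=-6.6 sink=23.7 cost 0.01 u=-85.3
geom sink=24.6
t 28.98 Y=-91.9 X=0.2 Zball=-14.1 F=[0.47 0.47 4.87] Fy=0.45
```

u ≈ -85 mm with about 5 N, which is on the right badge. Now I'll hold.

Emit:
apply_moves:
  targets:
    - [1,[0,0,0],[0,0,0]]
    - [1,[0,0,0],[0,0,0]]
    - [1,[0,0,0],[0,0,0]]
    - [1,[0,0,0],[0,0,0]]
    - [1,[0,0,0],[0,0,0]]
    - [1,[0,0,0],[0,0,0]]
    - [1,[0,0,0],[0,0,0]]
    - [1,[0,0,0],[0,0,0]]

```text
t: 29.65
position: [0.5412, -0.1174, 0.3696]
tcp_rot: [[0.898, 0.44, 0.0], [0.44, -0.898, -0.0], [0.0, 0.0, -1.0]]
force: [-0.2, -0.0, 3.5]
opening: 0.0252
grip_force: 69.9
```

Emit:
apply_moves:
  targets:
    - [1,[0,0,0],[0,0,0]]
    - [1,[0,0,0],[0,0,0]]
    - [1,[0,0,0],[0,0,0]]
    - [1,[0,0,0],[0,0,0]]
    - [1,[0,0,0],[0,0,0]]
    - [1,[0,0,0],[0,0,0]]
    - [1,[0,0,0],[0,0,0]]
    - [1,[0,0,0],[0,0,0]]

```text
t: 30.32
position: [0.5412, -0.1174, 0.3696]
tcp_rot: [[0.898, 0.44, 0.0], [0.44, -0.898, 0.0], [0.0, -0.0, -1.0]]
force: [-0.3, 0.8, 3.1]
opening: 0.025
grip_force: 69.9
```

```bash
python3 look.py 3
```

```text
badge_left 0.57 d=-86.7 x=4.8 sink=17.2
badge_mid 0.81 d=-6.5 x=2.7 sink=24.7
riser 0.59 d=-6.7 x=1.7 sink=25.7
carriage 0.97 d=-10.3 x=-2.1 sink=119.4
[((np.float64(316.0), np.float64(190.0)), np.int32(27)), ((np.float64(296.6), np.float64(201.1)), np.int32(38))]
FIT d=-6.6 sink=23.9 cost 0.02 u=-85.3
geom sink=24.5
t 30.72 Y=-91.9 X=0.2 Zball=-14.1 F=[-0.17  0.83  5.07] Fy=0.84
```

Settled and at rest. I'll hold a little longer for margin, then hand in.

Emit:
apply_moves:
  targets:
    - [1,[0,0,0],[0,0,0]]
    - [1,[0,0,0],[0,0,0]]
    - [1,[0,0,0],[0,0,0]]
    - [1,[0,0,0],[0,0,0]]
    - [1,[0,0,0],[0,0,0]]
    - [1,[0,0,0],[0,0,0]]
    - [1,[0,0,0],[0,0,0]]
    - [1,[0,0,0],[0,0,0]]

```text
t: 31.38
position: [0.5412, -0.1174, 0.3696]
tcp_rot: [[0.898, 0.44, -0.0], [0.44, -0.898, -0.0], [-0.0, -0.0, -1.0]]
force: [0.2, -0.2, 2.9]
opening: 0.0252
grip_force: 69.9
```

```bash
python3 -c "
from workcell import ctrl
print(ctrl.job_done())"
```

```text
the job is handed in; nothing more can be done
None
```

I buffed the three badges left to right in one unbroken stroke at about 4–5.5 N, more than two seconds on each, and handed the job in at about 31 s with the buffer gripped and at rest on the right badge; the hand-in returned no verdict.

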